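# Seat the carrier plate on its three-ball stage

### The arm

A 7-joint arm with a two-finger parallel gripper is mounted at the origin on a cart in front of the work surface, level with it; the furniture and walls round the work are solid. World frame = base frame: x ahead of the robot, y to its left, z up, the work surface at z = 0. Lengths are in m, angles in rad, forces in N, time in s.
With the tool pointing down it reaches from about 0.4 to 0.85 m from the base axis. Payload 4.4 kg.
Tool frame: the origin (TCP) lies midway between the tips of the shut fingers; the grasp point (between the pads) lies 19 mm behind it; z points along the fingers, y is the line along which they close (so a half turn about z gives the same grasp; the last joint's range is limited). The gripper opens to 94 mm and grips with 3 to 60 N. Pads are 16 mm wide; open, the fingers measure 119 mm over their backs; the gripper's body (75 mm by 177 mm) begins 78 mm behind the grasp point.
Start: joints at [1.144, 0.628, 0.038, 1.517, -0.027, 0.996, -0.02], TCP at [0.229, -0.608, 0.205] pointing down, gripper open.
Joint ranges: [-3.06, 3.06], [-0.37, 2.12], [-1.25, 1.32], [0.18, 2.47], [-1.1, 4.24], [0.23, 1.98], [-2.94, 2.94]. Speed limits (rad/s): [2.57, 2.57, 3.14, 3.14, 3.14, 3.14, 3.14].

### API

Orientations are given as a unit quaternion [x, y, z, w].
In Python, from workcell import telemetry, eyes, bot gives the robot as it stands.
- The arm moves only by the tool move_arm, never from a script. Its argument "targets" is a list that holds one entry, the list of rows, each a list of 7 numbers: the shift along the world's x, y, z each as a share of 25 cm, from -1 to 1, then the turn, a rotation vector about the world's x, y, z each as a share of 2 rad, from -1 to 1, then the opening, from 0 (shut) to 1 (fully open). A call has exactly 10 rows; each row is the pose to reach, as a shift and turn from the pose commanded when the call began; what a row does not reach only later rows make up. A row lasts 1/10 s, in which the tool goes at most 50 mm and 8.59 degrees, less where a joint would pass 70% of its speed; a pose out of reach is approached as far as the arm can. A call with a number of a shift or a turn outside -1 to 1 is refused whole. A call with a gripper value outside its range is refused whole. The fingers move at their own pace and stop on an object; "squeeze" is the grip in N (left out, the last holds). Time passes only in rows, so rows that repeat a pose let the fingers close, or fill a call up. It gives the time, the measured TCP pose, the force, the opening and the grip force at its end, in the units of the state.
- telemetry.get_obs(): the state, without advancing time (a new reading comes with each control period).
- eyes.get_image(name): name is "scene" or "top"; returns the picture (480x640x3 uint8, red, green, blue); there is no depth.
- eyes.camera_info(name): a dict with "fx", "fy", "cx", "cy" (pixels), "extrinsics" (4x4, takes a point from camera to world coordinates). Camera axes: x right, y up, looking along -z (the intrinsics and any distortion apply to the point x, -y, -z); pixel columns grow to the right and rows downward; lengths in m; the calibration is good to about 2 mm. A picture is of the moment at which its call begins. camera_info takes no time and is no camera call.
- bot.hand_in(): hands the job in; it is judged then, once.
Trained networks look in the newest picture that a camera, given by its name, has taken for a name from the list of things; names that differ only in an ending like _2 or _b are one class to them, and where a whole thing is asked for, a point or a joint stands for the part that bears it (a point fixed in the world has none). Each returns a list of dicts, best first, with "confidence" (0 to 1); they miss things now and then, are a little off and sometimes report something else, mostly with a low value. They report only what shows in the picture. A call takes as long as a camera call.
- eyes.masks_of(camera, thing): "mask" (480x640 bool, what is visible of it) and "rect" ([left, top, right, bottom] in pixels, round what is visible of it).
- eyes.pinpoint(camera, thing): "centre" ([column, row] in pixels: a listed point, or the origin of a listed thing).
The state is a dict: "t": time; "qpos": joint angles; "joint_velocities": joint speeds; "tau": joint torques, N m; "tcp_pos": TCP position; "tcp_rot": TCP orientation; "contact_force": force on the tool from outside, world axes, zero at the start; "wrist_torque": the same for the moment, N m; "opening": finger opening in m; "gripper_force": force on a finger pad.
Only numpy, scipy, OpenCV 4.12 (cv2) and the standard library are available. Lean on these libraries where they do the work, as an engineer would, in place of code of your own. Each camera call takes 0.05 s, during which the arm holds its last target. There are 200 camera calls.

### The job

Pick up the aluminium carrier plate (it has an upright fin handle) and seat it, the right way round, on the three steel balls of the adjustable stage: lower it between the two sprung rollers and press it down gently, feeling for the point where the rollers snap over its edges, until the springs have pulled it fully home on all three balls. The stage's height has been altered and is not known exactly, so do not force or drop the plate; let go of it when it is seated, and leave the beaker, the timer and the white sample pot where they are.

Things in the scene. Friction and masses are not known exactly. Their poses are not given: they have to be found in the camera images.
- plate_grip (a point): Loose bare aluminium plate, 0.28 to 0.44 kg, 110 x 92 x 14.5 mm, flat on the bench. Fin handle on its middle: 14 mm thick along x, 44 mm long along y, top 54.5 mm above the underside. This point is in the fin, on the centre line, 36 mm above the underside. Grip it from above, fingers closing along x. x points to the narrow end, z up.
- plate_nose (a point): Middle of the plate's narrow end (50 mm wide), at underside level, 60 mm along x from the centre; the square wide end is at -50 mm. Below the plate are three V-grooves (45 degree sides, mouth 20 mm) for the balls, at plate (40, 0), (-30, 26), (-30, -26) mm. They centre themselves on balls up to about 6 mm off.
- mount: Foot of the stage, fixed: 104 x 104 x 10 mm block, origin under its centre on the bench, x towards the single ball, z up. The seated plate has the foot's yaw, narrow end to +x. The deck above it holds three 14 mm balls in the grooves' layout; its setting is not measured: up to 3 mm off the foot's centre in x and in y, seated plate's underside 50 to 62 mm above the bench.
- clip_l (a joint): Outward travel (m) of the roller on the +y side of the deck; a like one is at -y. 0 = free. Rollers are 10 mm thick, 40 mm long, horizontal; housings reach 78 mm from the middle and at most 17 mm above the seated plate's underside. The plate's pointed side rails meet them about 14 mm above home and spread them; 7 mm = widest, then back to 4 mm when home.
- seat_pin (a joint): Sprung brass pin in the middle of the deck, pushed down by the plate: 0 m free, about 0.006 m when the plate is home on all three balls. Pressing past the rollers takes about 8 to 15 N; from about 5 mm above home they pull the plate down with some 8 N, so the push on the hand falls off or reverses. Pressing with over 20 N once it is home harms plate and stage.
- beaker_mid (a point): Bystander: empty glass beaker, 54 mm wide, 70 mm high; point half-way up.
- timer_mid (a point): Bystander: small lab timer with three buttons, 62 x 66 x 23 mm; point half-way up.
- sample_pot_mid (a point): Bystander: white sample pot with white screw cap, 53 mm wide, 61 mm high; point half-way up.

How it is judged:
By the outcome, as a careful person would: the job done as asked, in the order asked, and still so for the second after the job is handed in, with the robot touching nothing.
It also fails if it takes over 51 s, if anything falls off the work surface, if the arm or the gripper's body presses on something with over 40 N, if the wrist force passes 120 N, or if a joint passes its speed limit or range.

## Working session

There is one attempt and no reset: what is moved stays moved. The work goes in short steps, Python scripts to look and compute and a tool call to move; the robot and the scene stay as the last step left them, time stands still between calls to the robot, and variables do not carry over. Pictures are saved under pics/ and viewed, at most 10 in all, crops included, and the job is handed in when it is done.

Besides the shell and the picture viewer there is one more tool, called after "Call:" as a command line: name --argument value ..., lists and objects as JSON in quotes. move_arm: Moves the arm, as the interface text tells. Its arguments: {"type":"object","properties":{"targets":{"type":"array"},"squeeze":{"type":"number"}},"required":["targets"]}

```bash
mkdir -p pics
cat > h.py <<'E'
import numpy as np, cv2
from workcell import telemetry, eyes, bot
def ray(cam,px):
    c=eyes.camera_info(cam); E=np.array(c["extrinsics"])
    d=np.array([(px[0]-c["cx"])/c["fx"],-(px[1]-c["cy"])/c["fy"],-1.])
    return E[:3,3],E[:3,:3]@d
def onz(cam,px,z):
    o,d=ray(cam,px); return o+d*(z-o[2])/d[2]
def tri(p1,p2):
    (a,u),(b,v)=ray("scene",p1),ray("top",p2)
    s=np.linalg.lstsq(np.c_[u,-v],b-a,rcond=None)[0]
    P,Q=a+u*s[0],b+v*s[1]
    return (P+Q)/2,np.linalg.norm(P-Q)
def proj(cam,P):
    c=eyes.camera_info(cam);E=np.array(c["extrinsics"])
    p=E[:3,:3].T@(np.array(P)-E[:3,3]); return np.array([c["cx"]+c["fx"]*p[0]/-p[2],c["cy"]-c["fy"]*p[1]/-p[2]])
E
python3 - <<'E'
from h import *
ims=[]
for c in("scene","top"):
    im=eyes.get_image(c); cv2.imwrite(f"pics/{c}0.png",im[:,:,::-1]); i=eyes.camera_info(c); print(c,{k:v for k,v in i.items() if k!="extrinsics"},np.round(i["extrinsics"],3).tolist())
for n in["plate_grip","plate_nose","mount","clip_l","seat_pin","beaker_mid","timer_mid","sample_pot_mid"]:
    for c in("scene","top"):
        print(n,c,[(np.round(r["centre"],1).tolist(),round(r["confidence"],2)) for r in eyes.pinpoint(c,n)[:3]])
o=telemetry.get_obs();print({k:np.round(v,3).tolist() for k,v in o.items()})
E
```

```text
scene {'fx': 485.18393417721524, 'fy': 485.18393417721524, 'cx': 320.7092680575595, 'cy': 238.1728662522996} [[0.793, 0.329, -0.513, 0.21], [-0.609, 0.453, -0.651, -0.543], [0.018, 0.829, 0.56, 0.564], [0.0, 0.0, 0.0, 1.0]]
top {'fx': 554.2822716079024, 'fy': 554.2822716079024, 'cx': 323.5543933618012, 'cy': 244.85263220804725} [[0.087, 0.975, -0.206, 0.442], [-0.996, 0.085, -0.019, 0.008], [-0.001, 0.207, 0.978, 0.974], [0.0, 0.0, 0.0, 1.0]]
plate_grip scene [([344.5, 339.0], 0.96)]
plate_grip top [([428.7, 299.7], 0.96)]
plate_nose scene [([377.7, 338.8], 0.76)]
plate_nose top [([430.8, 264.5], 0.83)]
mount scene [([240.4, 249.1], 0.86)]
mount top [([235.4, 278.9], 0.81)]Traceback (most recent call last):
  File "<stdin>", line 7, in <module>
ValueError: it knows: beaker_mid, mount, plate_grip, plate_nose, sample_pot_mid, timer_mid
```

Run:
```python
from h import *
D={"plate_grip":([344.5,339],[428.7,299.7]),"plate_nose":([377.7,338.8],[430.8,264.5]),"mount":([240.4,249.1],[235.4,278.9])}
for n in["beaker_mid","timer_mid","sample_pot_mid"]:
    D[n]=[ (r[0]["centre"] if (r:=eyes.pinpoint(c,n)) else None) for c in("scene","top")]
for n,(a,b) in D.items():
    if a is None or b is None: print(n,a,b); continue
    P,e=tri(a,b); print(n,P.round(4),round(e,4))
print("grip z.036",onz("scene",D["plate_grip"][0],.036),onz("top",D["plate_grip"][1],.036))
print("nose z0",onz("scene",D["plate_nose"][0],0),onz("top",D["plate_nose"][1],0))
print("mount z0",onz("scene",D["mount"][0],0),onz("top",D["mount"][1],0))
o=telemetry.get_obs();print({k:np.round(v,3).tolist() for k,v in o.items()})
```

```text
plate_grip [ 0.5612 -0.1601  0.0325] 0.0008
plate_nose [ 0.6281 -0.1666 -0.0024] 0.001
mount [ 0.5731  0.1774 -0.001 ] 0.0018
beaker_mid [ 0.7693 -0.1487  0.0302] 0.0034
timer_mid [0.7463 0.0184 0.0131] 0.0109
sample_pot_mid [0.7335 0.126  0.0296] 0.0066
grip z.036 [ 0.55928709 -0.16276937  0.036     ] [ 0.56038789 -0.15930102  0.036     ]
nose z0 [ 0.6259102  -0.16802118  0.        ] [ 0.62808953 -0.16645767  0.        ]
mount z0 [0.57334215 0.17582518 0.        ] [0.57215224 0.17764098 0.        ]
{'t': 0.7, 'qpos': [1.144, 0.628, 0.039, 1.517, -0.027, 0.996, -0.02], 'joint_velocities': [-0.001, 0.002, 0.0, -0.001, 0.001, -0.001, 0.003], 'tau': [-0.001, -54.944, 1.142, -18.691, -0.053, 0.016, 0.0], 'tcp_pos': [0.23, -0.608, 0.205], 'tcp_rot': [0.984, 0.179, 0.0, 0.0], 'contact_force': [0.169, -0.442, 0.606], 'wrist_torque': [-0.068, 0.008, 0.056], 'gripper_force': 0.0, 'opening': 0.094}
```

View pics/scene0.png

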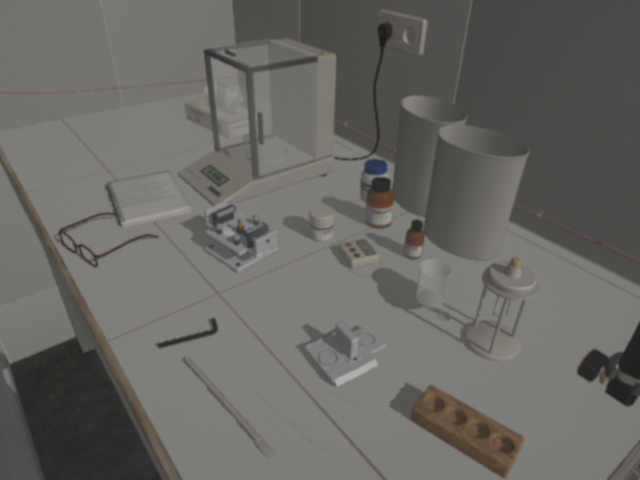

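View pics/top0.png

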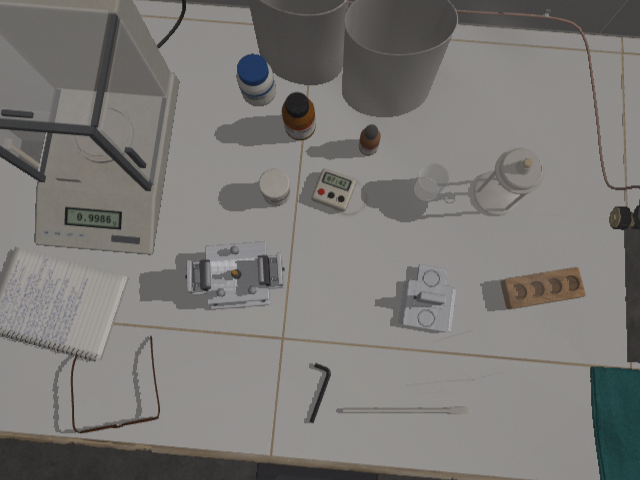

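The stage is at about top (235,275) with its single ball up the image (world +x). The plate is at (430,300), narrow end also up. I'll enlarge both to get the yaws.

Run:
```python
from h import *
im=cv2.imread("pics/top0.png")
f=lambda x,y:cv2.resize(im[y:y+120,x:x+80] if 0 else im[y:y+100,x:x+80],None,fx=5,fy=5,interpolation=cv2.INTER_CUBIC)
a=cv2.resize(im[230:320,180:295],None,fx=5,fy=5,interpolation=cv2.INTER_CUBIC)
b=f(393,250)[:450,:225+0] if 0 else cv2.resize(im[255:345,395:460],None,fx=3.4,fy=5)
b=cv2.resize(im[255:345,395:460],None,fx=3.4,fy=3.4,interpolation=cv2.INTER_CUBIC); b=cv2.copyMakeBorder(b,0,450-b.shape[0],0,0,cv2.BORDER_CONSTANT)
cv2.imwrite("pics/crop.png",cv2.convertScaleAbs(np.hstack([a,b]),alpha=1.4))
r=eyes.masks_of("top","plate_grip")
if r:
    m=r[0]["mask"].astype(np.uint8); c=max(cv2.findContours(m,0,2)[0],key=cv2.contourArea); print(r[0]["confidence"],cv2.minAreaRect(c))
r=eyes.masks_of("top","mount")
if r:
    m=r[0]["mask"].astype(np.uint8); c=max(cv2.findContours(m,0,2)[0],key=cv2.contourArea); print(r[0]["confidence"],cv2.minAreaRect(c),r[0]["rect"])
```

```text
0.65 ((428.5689697265625, 297.06353759765625), (53.339202880859375, 63.580745697021484), 8.972626686096191)
0.79 ((234.72003173828125, 275.4334716796875), (65.0423355102539, 97.55103302001953), 85.71085357666016) [182.6, 241.7, 284.9, 309.1]
```

View pics/crop.png

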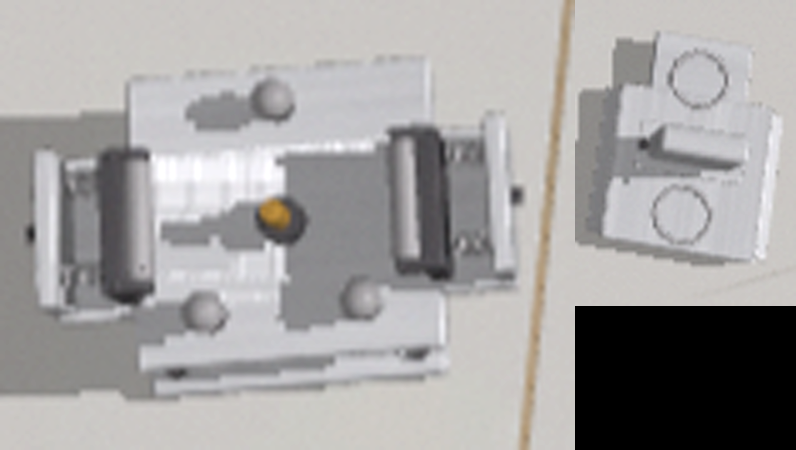

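Run:
```python
from h import *
im=cv2.imread("pics/scene0.png")
a=cv2.resize(im[195:275,195:290],None,fx=5,fy=5,interpolation=cv2.INTER_CUBIC)
b=cv2.resize(im[310:390,298:393],None,fx=3.2,fy=3.2,interpolation=cv2.INTER_CUBIC);b=cv2.copyMakeBorder(b,0,400-b.shape[0],0,0,cv2.BORDER_CONSTANT)
cv2.imwrite("pics/crop2.png",cv2.convertScaleAbs(np.hstack([a,b]),alpha=1.2))
ang=lambda v:np.degrees(np.arctan2(v[1],v[0]))
B=[onz("top",p,.056) for p in((234.4,250),(221.2,292.4),(252.4,289.8))]
print("balls",np.round(B,4).tolist(),"yaw",ang(B[0]-(B[1]+B[2])/2),ang(B[1]-B[2])-90,"d",np.linalg.norm(B[1]-B[2]),np.linalg.norm(B[0]-(B[1]+B[2])/2))
C=[onz("top",p,.0145) for p in((431.2,278.5),(426.2,317.9))];print("circ",C,ang(C[0]-C[1]))
K=[onz("top",p,.0145) for p in((403.2,324.1),(448.5,332.1))];print("wide end",K,ang(K[0]-K[1])-90,np.linalg.norm(K[0]-K[1]))
F=[onz("top",(395+x/3.4,255+y/3.4),.0545) for x,y in((82,137),(172,149))];print("fin",F,(F[0]+F[1])/2,ang(F[0]-F[1])-90)
```

```text
balls [[0.6135, 0.1755, 0.056], [0.5401, 0.1887, 0.056], [0.5489, 0.1375, 0.056]] yaw 10.1667535340415 9.769155272912116 d 0.051987286312570886 0.07008582906873
circ [array([ 0.60056298, -0.16571981,  0.0145    ]), array([ 0.53137118, -0.1603446 ,  0.0145    ])] -4.442134177632158
wide end [array([ 0.51735756, -0.12150344,  0.0145    ]), array([ 0.51050868, -0.1995615 ,  0.0145    ])] -5.014336365477234 0.07835794924543538
fin [array([ 0.56400317, -0.13976829,  0.0545    ]), array([ 0.56193754, -0.18388438,  0.0545    ])] [ 0.56297035 -0.16182634  0.0545    ] -2.6807867126370297
```

View pics/crop2.png

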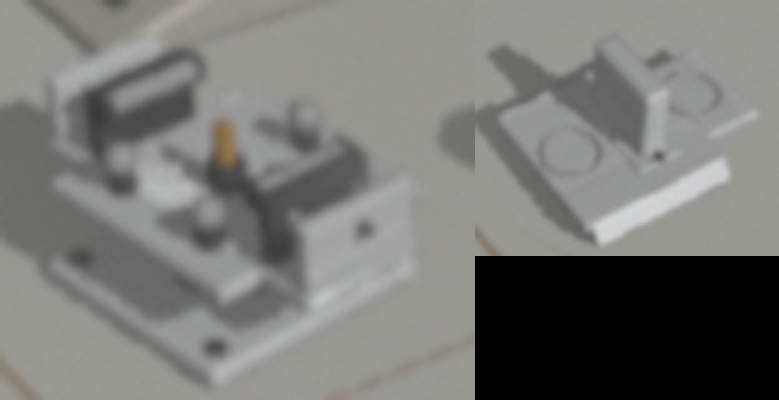

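Run:
```python
from h import *
S=[(255.4,218.6),(219.4,228),(237.4,238)];T=[(234.4,250),(221.2,292.4),(252.4,289.8)]
for s,t in zip(S,T): P,e=tri(s,t);print(P.round(4),round(e,4))
f=lambda x,y,z:onz("top",(180+x/5,230+y/5),z)
print("foot rear top edge",f(155,382,.01),f(447,362,.01),(f(155,382,.01)+f(447,362,.01))/2)
for H in(.05,.056,.062):
    for cam,L in(("top",T),("scene",S)):
        B=[onz(cam,p,H) for p in L]; m=(B[1]+B[2])/2; u=B[0]-m
        print(H,cam,"c",(m+u*3/7).round(4),"yaw",np.degrees(np.arctan2(u[1],u[0])).round(2),"d",np.linalg.norm(u).round(4),np.linalg.norm(B[1]-B[2]).round(4))
```

```text
[0.6125 0.1755 0.0577] 0.0014
[0.5399 0.1888 0.0561] 0.0004
[0.5492 0.1371 0.0574] 0.001
foot rear top edge [0.51922557 0.21238854 0.01      ] [0.53494253 0.111996   0.01      ] [0.52708405 0.16219227 0.01      ]
0.05 top c [0.5749 0.1695 0.05  ] yaw 10.17 d 0.0705 0.0523
0.05 scene c [0.5787 0.1784 0.05  ] yaw 11.77 d 0.0703 0.0519
0.056 top c [0.5741 0.1684 0.056 ] yaw 10.17 d 0.0701 0.052
0.056 scene c [0.5744 0.17   0.056 ] yaw 11.77 d 0.0695 0.0513
0.062 top c [0.5732 0.1674 0.062 ] yaw 10.17 d 0.0696 0.0516
0.062 scene c [0.5701 0.1616 0.062 ] yaw 11.77 d 0.0687 0.0507
```

Call:
move_arm --targets '[[[0.11,0.15,0,0,0,0.04,1],[0.22,0.3,0,0,0,0.08,1],[0.33,0.45,0,0,0,0.12,1],[0.45,0.6,0,0,0,0.17,1],[0.56,0.75,0,0,0,0.21,1],[0.67,0.9,0,0,0,0.25,1],[0.75,1,0,0,0,0.28,1],[0.75,1,0,0,0,0.3,1],[0.75,1,0,0,0,0.32,1],[0.75,1,0,0,0,0.32,1]]]'

```text
t: 1.8
tcp_pos: [0.4172, -0.358, 0.2056]
tcp_rot: [0.877, 0.48, 0.0, 0.0]
contact_force: [-0.3, -0.5, -0.3]
opening: 0.0938
gripper_force: 0.0
```

Call:
move_arm --targets '[[[0.11,0.15,0,0,0,0.06,1],[0.22,0.3,-0.04,0,0,0.12,1],[0.33,0.45,-0.1,0,0,0.18,1],[0.45,0.6,-0.18,0,0,0.24,1],[0.54,0.72,-0.28,0,0,0.24,1],[0.59,0.79,-0.36,0,0,0.24,1],[0.59,0.79,-0.42,0,0,0.24,1],[0.59,0.79,-0.42,0,0,0.24,1],[0.59,0.79,-0.42,0,0,0.24,1],[0.59,0.79,-0.42,0,0,0.24,1]]]'

```text
t: 2.8
tcp_pos: [0.5648, -0.1619, 0.1015]
tcp_rot: [0.739, 0.674, 0.0, 0.001]
contact_force: [-0.2, 0.3, -0.3]
opening: 0.0942
gripper_force: 0.0
```

Run:
```python
from h import *
o=telemetry.get_obs();print(o["t"],o["tcp_pos"],o["tcp_rot"],o["qpos"])
a=eyes.get_image("top")[235:355,380:480]; b=eyes.get_image("scene")[260:400,280:400]
f=lambda m:cv2.resize(m,(400,480),interpolation=cv2.INTER_CUBIC)
cv2.imwrite("pics/pre.png",np.hstack([f(a),f(b)])[:,:,::-1])
for c in("scene","top"):print([(r["centre"],r["confidence"]) for r in eyes.pinpoint(c,"plate_grip")])
```

```text
2.8 [ 0.56482485 -0.16188627  0.10147473] [7.38890803e-01 6.73824651e-01 2.59801008e-04 8.08289106e-04] [ 0.38428704  0.67811968 -0.24181695  1.7902985   0.23627912  0.69977272
 -0.07943107]
[([344.3, 341.1], 0.91)]
[([426.8, 299.0], 0.69)]
```

View pics/pre.png

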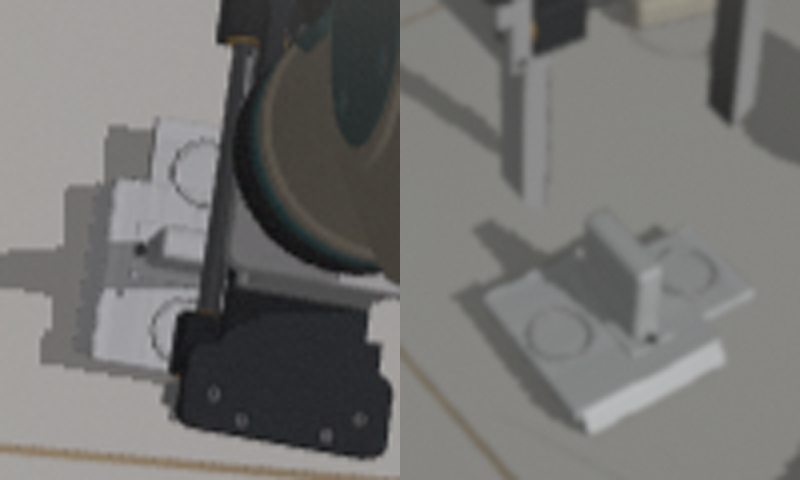

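The fin stands between the open fingers and is in line with them. The gripper goes down and closes gently.

Call:
move_arm --targets '[[[0,0,-0.08,0,0,0,1],[0,0,-0.16,0,0,0,1],[0,0,-0.24,0,0,0,1],[0,0,-0.29,0,0,0,1],[0,0,-0.32,0,0,0,1],[0,0,-0.325,0,0,0,1],[0,0,-0.325,0,0,0,1],[0,0,-0.325,0,0,0,0.4],[0,0,-0.325,0,0,0,0.25],[0,0,-0.325,0,0,0,0.2]]]' --squeeze 10

```text
t: 4.0
tcp_pos: [0.5648, -0.1608, 0.0198]
tcp_rot: [0.738, 0.675, 0.0, 0.0]
contact_force: [0.1, 0.5, 0.2]
opening: 0.0733
gripper_force: 0.0
```

Call:
move_arm --targets '[[[0,0,0,0,0,0,0.15],[0,0,0,0,0,0,0.1],[0,0,0,0,0,0,0.05],[0,0,0,0,0,0,0],[0,0,0,0,0,0,0],[0,0,0,0,0,0,0],[0,0,0,0,0,0,0],[0,0,0,0,0,0,0],[0,0,0,0,0,0,0],[0,0,0,0,0,0,0]]]' --squeeze 10

```text
t: 5.0
tcp_pos: [0.564, -0.1606, 0.0192]
tcp_rot: [0.738, 0.675, -0.0, -0.0]
contact_force: [-1.5, -0.5, 1.7]
opening: 0.0137
gripper_force: 10.0
```

Call:
move_arm --targets '[[[0,0,0,0,0,0,0],[0,0,0,0,0,0,0],[0,0,0.05,0,0,0,0],[0,0,0.15,0,0,0,0],[0,0,0.27,0,0,0,0],[0,0,0.4,0,0,0,0],[0,0.05,0.5,0,0,0.02,0],[0,0.15,0.55,0,0,0.04,0],[0,0.25,0.56,0,0,0.06,0],[0,0.35,0.56,0,0,0.08,0]]]' --squeeze 45

```text
t: 6.0
tcp_pos: [0.5653, -0.0724, 0.1608]
tcp_rot: [0.681, 0.732, 0.001, 0.001]
contact_force: [0.2, -0.2, -4.4]
opening: 0.0136
gripper_force: 45.0
```

Run:
```python
from h import *
o=telemetry.get_obs();print({k:np.round(o[k],4).tolist() for k in("tcp_pos","tcp_rot","contact_force","wrist_torque","opening","gripper_force")})
```

```text
{'tcp_pos': [0.5653, -0.0724, 0.1608], 'tcp_rot': [0.6815, 0.7318, 0.0009, 0.0011], 'contact_force': [0.1604, -0.2262, -4.3555], 'wrist_torque': [0.0574, -0.0733, -0.0367], 'opening': 0.0136, 'gripper_force': 44.9987}
```

Call:
move_arm --targets '[[[0,0.15,0,0,0,0.02,0],[0.01,0.3,0,0,0,0.04,0],[0.02,0.45,0,0,0,0.052,0],[0.03,0.6,0,0,0,0.052,0],[0.035,0.74,0,0,0,0.052,0],[0.035,0.86,0,0,0,0.052,0],[0.035,0.94,0,0,0,0.052,0],[0.035,0.97,0,0,0,0.052,0],[0.035,0.97,0,0,0,0.052,0],[0.035,0.97,0,0,0,0.052,0]]]'

```text
t: 7.0
tcp_pos: [0.5734, 0.1674, 0.1592]
tcp_rot: [0.644, 0.765, -0.001, 0.0]
contact_force: [0.2, 0.1, -3.3]
opening: 0.0138
gripper_force: 45.0
```

Run:
```python
from h import *
o=telemetry.get_obs();print({k:np.round(o[k],4).tolist() for k in("t","tcp_pos","tcp_rot","contact_force","wrist_torque")})
a=eyes.get_image("top")[195:315,170:310]; b=eyes.get_image("scene")[150:290,170:310]
cv2.imwrite("pics/over.png",np.hstack([cv2.resize(a,(400,343),interpolation=2),cv2.resize(b,(400,400),interpolation=2)[:343]])[:,:,::-1])
```

```text
{'t': 7.0, 'tcp_pos': [0.5734, 0.1674, 0.1592], 'tcp_rot': [0.6436, 0.7654, -0.0006, 0.0005], 'contact_force': [0.2116, 0.0935, -3.2757], 'wrist_torque': [-0.0513, -0.0791, -0.0638]}
```

View pics/over.png

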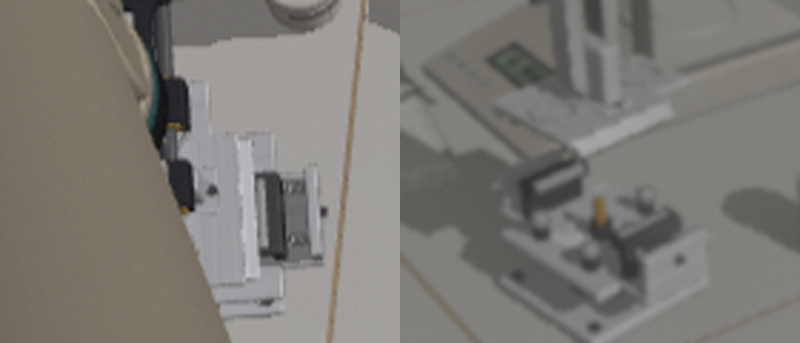

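Run:
```python
from h import *
o=telemetry.get_obs(); t=o["tcp_pos"]; u=t[2]-.0192; yaw=np.radians(9.9)
R=np.array([[np.cos(yaw),-np.sin(yaw)],[np.sin(yaw),np.cos(yaw)]])
out=[]
for cam,(x0,y0) in(("top",(215,205)),("scene",(205,140))):
    im=cv2.resize(eyes.get_image(cam)[y0:y0+100,x0:x0+80,::-1],(400*2//2,500),interpolation=2).copy()
    def px(x,y,z): return ((proj(cam,[*(R@[x,y]+t[:2]),u+z])-[x0,y0]+.5)*5).astype(int)
    for col,pts in(((0,0,255),[(60,25,14.5),(60,-25,14.5)]),((0,255,0),[(-50,46,14.5),(-50,-46,14.5)]),((255,0,0),[(7,-22,54.5),(-7,-22,54.5),(-7,-22,14.5),(7,-22,14.5)]),((0,255,255),[(-50,-46,0),(-50,46,0)])):
        cv2.polylines(im,[np.array([px(a,b,z/1000) if 0 else px(a/1000,b/1000,z/1000) for a,b,z in pts])],False,col,1)
    out.append(im)
cv2.imwrite("pics/ov.png",np.hstack(out))
```

```text
(no output)
```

View pics/ov.png

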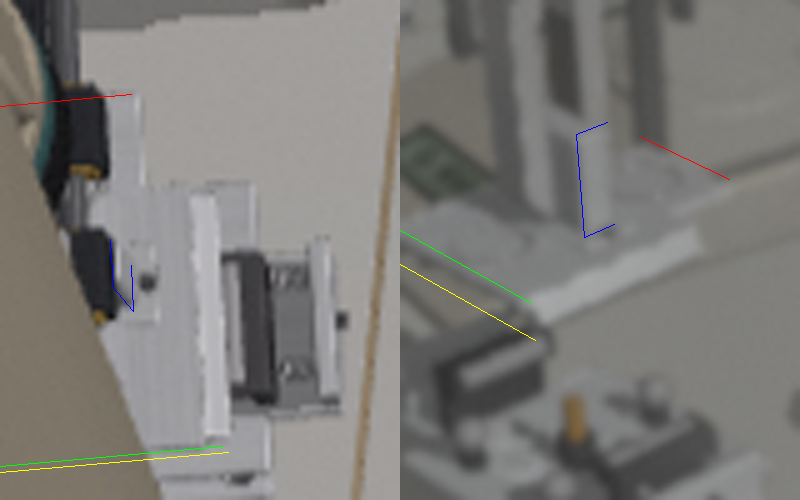

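The nose edge and fin match the model along x, and the plate sits about 2 mm to -y in the grip. I'll correct that and go down to just above the rollers.

Call:
move_arm --targets '[[[0.002,0.01,-0.04,0,0,0,0],[0.002,0.01,-0.08,0,0,0,0],[0.002,0.01,-0.12,0,0,0,0],[0.002,0.01,-0.16,0,0,0,0],[0.002,0.01,-0.19,0,0,0,0],[0.002,0.01,-0.21,0,0,0,0],[0.002,0.01,-0.225,0,0,0,0],[0.002,0.01,-0.23,0,0,0,0],[0.002,0.01,-0.23,0,0,0,0],[0.002,0.01,-0.23,0,0,0,0]]]'

```text
t: 8.2
tcp_pos: [0.5741, 0.172, 0.1021]
tcp_rot: [0.643, 0.766, 0.0, 0.0]
contact_force: [0.1, -0.3, -3.1]
opening: 0.014
gripper_force: 45.0
```

Run:
```python
from h import *
o=telemetry.get_obs();print({k:np.round(o[k],4).tolist() for k in("t","tcp_pos","tcp_rot","contact_force","wrist_torque")})
a=eyes.get_image("top")[215:315,190:290]; b=eyes.get_image("scene")[180:280,190:290]
cv2.imwrite("pics/low.png",np.hstack([cv2.resize(m,(400,400),interpolation=2) for m in(a,b)])[:,:,::-1])
```

```text
{'t': 8.2, 'tcp_pos': [0.5741, 0.172, 0.1021], 'tcp_rot': [0.643, 0.7659, 0.0004, 0.0002], 'contact_force': [0.0837, -0.2821, -3.1133], 'wrist_torque': [-0.0412, -0.0858, 0.0129]}
```

View pics/low.png

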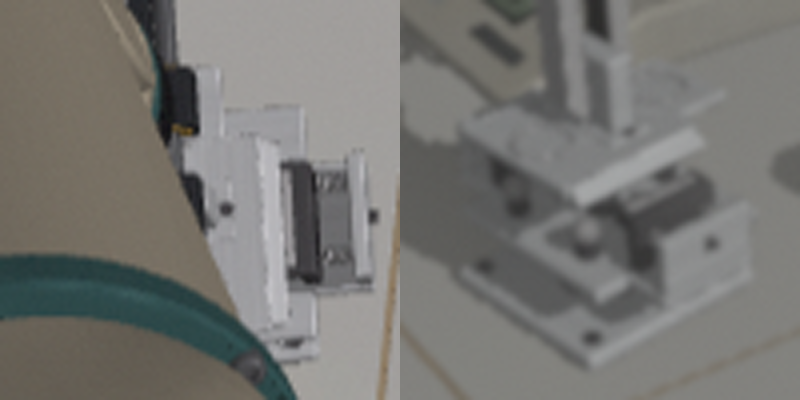

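Call:
move_arm --targets '[[[0,-0.004,-0.004,0,0,0,0],[0,-0.005,-0.008,0,0,0,0],[0,-0.005,-0.012,0,0,0,0],[0,-0.005,-0.016,0,0,0,0],[0,-0.005,-0.02,0,0,0,0],[0,-0.005,-0.024,0,0,0,0],[0,-0.005,-0.028,0,0,0,0],[0,-0.005,-0.032,0,0,0,0],[0,-0.005,-0.036,0,0,0,0],[0,-0.005,-0.04,0,0,0,0]]]'

```text
t: 9.3
tcp_pos: [0.5745, 0.171, 0.0925]
tcp_rot: [0.643, 0.766, 0.001, 0.0]
contact_force: [-0.4, 0.8, 5.1]
opening: 0.014
gripper_force: 45.0
```

Contact with the rollers: the push is about 8 N. I'll go on in small steps.

Call:
move_arm --targets '[[[0,0,-0.002,0,0,0,0],[0,0,-0.004,0,0,0,0],[0,0,-0.006,0,0,0,0],[0,0,-0.008,0,0,0,0],[0,0,-0.01,0,0,0,0],[0,0,-0.012,0,0,0,0],[0,0,-0.012,0,0,0,0],[0,0,-0.012,0,0,0,0],[0,0,-0.012,0,0,0,0],[0,0,-0.012,0,0,0,0]]]'

```text
t: 10.3
tcp_pos: [0.5747, 0.171, 0.0896]
tcp_rot: [0.643, 0.766, 0.001, 0.001]
contact_force: [-0.3, 1.4, 6.6]
opening: 0.0137
gripper_force: 45.0
```

Call:
move_arm --targets '[[[0,0,-0.002,0,0,0,0],[0,0,-0.004,0,0,0,0],[0,0,-0.006,0,0,0,0],[0,0,-0.008,0,0,0,0],[0,0,-0.01,0,0,0,0],[0,0,-0.012,0,0,0,0],[0,0,-0.012,0,0,0,0],[0,0,-0.012,0,0,0,0],[0,0,-0.012,0,0,0,0],[0,0,-0.012,0,0,0,0]]]'

```text
t: 11.3
tcp_pos: [0.5735, 0.1705, 0.0853]
tcp_rot: [0.643, 0.766, -0.0, -0.0]
contact_force: [1.6, 0.7, -3.6]
opening: 0.0137
gripper_force: 45.0
```

Call:
move_arm --targets '[[[0,0,-0.002,0,0,0,0],[0,0,-0.004,0,0,0,0],[0,0,-0.006,0,0,0,0],[0,0,-0.008,0,0,0,0],[0,0,-0.008,0,0,0,0],[0,0,-0.008,0,0,0,0],[0,0,-0.008,0,0,0,0],[0,0,-0.008,0,0,0,0],[0,0,-0.008,0,0,0,0],[0,0,-0.008,0,0,0,0]]]'

```text
t: 12.3
tcp_pos: [0.5732, 0.1704, 0.0834]
tcp_rot: [0.643, 0.766, -0.0, -0.0]
contact_force: [-0.1, 0.7, -8.1]
opening: 0.0137
gripper_force: 45.0
```

Past the snap: the plate is now pulled downwards. I'll follow it down in small steps.

Call:
move_arm --targets '[[[0,0,-0.002,0,0,0,0],[0,0,-0.004,0,0,0,0],[0,0,-0.006,0,0,0,0],[0,0,-0.008,0,0,0,0],[0,0,-0.008,0,0,0,0],[0,0,-0.008,0,0,0,0],[0,0,-0.008,0,0,0,0],[0,0,-0.008,0,0,0,0],[0,0,-0.008,0,0,0,0],[0,0,-0.008,0,0,0,0]]]'

```text
t: 13.3
tcp_pos: [0.5735, 0.1705, 0.0814]
tcp_rot: [0.643, 0.766, -0.0, -0.0]
contact_force: [0.0, 0.9, -12.4]
opening: 0.0137
gripper_force: 45.0
```

Call:
move_arm --targets '[[[0,0,-0.002,0,0,0,0],[0,0,-0.004,0,0,0,0],[0,0,-0.004,0,0,0,0],[0,0,-0.004,0,0,0,0],[0,0,-0.004,0,0,0,0],[0,0,-0.004,0,0,0,0],[0,0,-0.004,0,0,0,0],[0,0,-0.004,0,0,0,0],[0,0,-0.004,0,0,0,0],[0,0,-0.004,0,0,0,0]]]'

```text
t: 14.3
tcp_pos: [0.5736, 0.1707, 0.0808]
tcp_rot: [0.643, 0.766, -0.0, -0.0]
contact_force: [-0.8, 0.6, -7.2]
opening: 0.0136
gripper_force: 45.0
```

Call:
move_arm --targets '[[[0,0,-0.002,0,0,0,0],[0,0,-0.002,0,0,0,0],[0,0,-0.004,0,0,0,0],[0,0,-0.004,0,0,0,0],[0,0,-0.004,0,0,0,0],[0,0,-0.004,0,0,0,0],[0,0,-0.004,0,0,0,0],[0,0,-0.004,0,0,0,0],[0,0,-0.004,0,0,0,0],[0,0,-0.004,0,0,0,0]]]'

```text
t: 15.3
tcp_pos: [0.5736, 0.171, 0.0799]
tcp_rot: [0.643, 0.766, 0.0, -0.0]
contact_force: [-5.5, 2.2, -0.3]
opening: 0.0138
gripper_force: 45.0
```

Run:
```python
from h import *
o=telemetry.get_obs();print({k:np.round(o[k],4).tolist() for k in("t","tcp_pos","tcp_rot","contact_force","wrist_torque")})
```

```text
{'t': 15.3, 'tcp_pos': [0.5736, 0.171, 0.0799], 'tcp_rot': [0.6429, 0.7659, 0.0001, -0.0002], 'contact_force': [-5.4637, 2.1923, -0.3433], 'wrist_torque': [0.411, 1.3785, -0.2088]}
```

The balls push the plate sideways towards -x, so I'll yield that way at constant height.

Call:
move_arm --targets '[[[-0.002,0,0,0,0,0,0],[-0.004,0.001,0,0,0,0,0],[-0.006,0.002,0,0,0,0,0],[-0.006,0.002,0,0,0,0,0],[-0.006,0.002,0,0,0,0,0],[-0.006,0.002,0,0,0,0,0],[-0.006,0.002,0,0,0,0,0],[-0.006,0.002,0,0,0,0,0],[-0.006,0.002,0,0,0,0,0],[-0.006,0.002,0,0,0,0,0]]]'

```text
t: 16.3
tcp_pos: [0.5729, 0.171, 0.0798]
tcp_rot: [0.643, 0.766, 0.0, 0.0]
contact_force: [1.0, 0.1, -3.9]
opening: 0.0137
gripper_force: 45.0
```

Run:
```python
from h import *
o=telemetry.get_obs();print({k:np.round(o[k],4).tolist() for k in("t","tcp_pos","tcp_rot","contact_force","wrist_torque")})
```

```text
{'t': 16.3, 'tcp_pos': [0.5729, 0.171, 0.0798], 'tcp_rot': [0.6431, 0.7658, 0.0004, 0.0004], 'contact_force': [0.995, 0.0867, -3.9207], 'wrist_torque': [0.2369, -0.3972, -0.1361]}
```

Call:
move_arm --targets '[[[0,0,-0.002,0,0,0,0],[0,0,-0.004,0,0,0,0],[0,0,-0.004,0,0,0,0],[0,0,-0.004,0,0,0,0],[0,0,-0.004,0,0,0,0],[0,0,-0.004,0,0,0,0],[0,0,-0.004,0,0,0,0],[0,0,-0.004,0,0,0,0],[0,0,-0.004,0,0,0,0],[0,0,-0.004,0,0,0,0]]]'

```text
t: 17.3
tcp_pos: [0.5728, 0.171, 0.0795]
tcp_rot: [0.643, 0.766, 0.0, 0.001]
contact_force: [-0.4, 1.0, 6.0]
opening: 0.0138
gripper_force: 45.0
```

Run:
```python
from h import *
o=telemetry.get_obs();print({k:np.round(o[k],4).tolist() for k in("t","tcp_pos","tcp_rot","contact_force","wrist_torque")})
```

```text
{'t': 17.3, 'tcp_pos': [0.5728, 0.171, 0.0795], 'tcp_rot': [0.6431, 0.7658, 0.0004, 0.0005], 'contact_force': [-0.3631, 1.0481, 5.9947], 'wrist_torque': [-0.0988, 0.1454, -0.1885]}
```

The contact is stiff in the balanced position: the plate is home, with its underside at about 60 mm and a 9 N press. I'll ease the grip, then open.

Call:
move_arm --targets '[[[0,0,0,0,0,0,0],[0,0,0,0,0,0,0],[0,0,0,0,0,0,0.15],[0,0,0,0,0,0,0.2],[0,0,0,0,0,0,0.25],[0,0,0,0,0,0,0.35],[0,0,0,0,0,0,0.45],[0,0,0,0,0,0,0.5],[0,0,0,0,0,0,0.5],[0,0,0,0,0,0,0.5]]]' --squeeze 4

```text
t: 18.3
tcp_pos: [0.5722, 0.1711, 0.0787]
tcp_rot: [0.643, 0.766, -0.0, -0.0]
contact_force: [-0.6, 0.8, 0.1]
opening: 0.0471
gripper_force: 0.0
```

Run:
```python
from h import *
o=telemetry.get_obs();print({k:np.round(o[k],4).tolist() for k in("t","tcp_pos","contact_force","wrist_torque","opening")})
```

```text
{'t': 18.3, 'tcp_pos': [0.5722, 0.1711, 0.0787], 'contact_force': [-0.6091, 0.7528, 0.086], 'wrist_torque': [-0.0187, -0.1479, -0.0031], 'opening': 0.0471}
```

Released and free of contact. I'll lift straight up and away towards -y, then look.

Call:
move_arm --targets '[[[0,0,0.05,0,0,0,0.5],[0,0,0.12,0,0,0,0.5],[0,0,0.24,0,0,0,0.5],[0,0,0.38,0,0,0,0.5],[0,-0.1,0.48,0,0,0,0.5],[0,-0.25,0.52,0,0,0,0.5],[0,-0.42,0.52,0,0,0,0.5],[0,-0.6,0.52,0,0,0,0.5],[0,-0.78,0.52,0,0,0,0.5],[0,-0.95,0.52,0,0,0,0.5]]]'

```text
t: 19.3
tcp_pos: [0.5722, -0.0685, 0.21]
tcp_rot: [0.643, 0.766, 0.0, 0.001]
contact_force: [-0.1, -0.4, -0.8]
opening: 0.047
gripper_force: 0.0
```

Run:
```python
from h import *
A=eyes.get_image("top");B=eyes.get_image("scene")
for c in("scene","top"): print(c,[(n,eyes.pinpoint(c,n)[:1]) for n in("plate_grip","plate_nose")])
a=A[225:325,175:295]; b=B[180:280,180:300]
cv2.imwrite("pics/end.png",np.hstack([cv2.resize(m,(400,333),interpolation=2) for m in(a,b)])[:,:,::-1])
yaw=np.radians(10);R=np.array([[np.cos(yaw),-np.sin(yaw)],[np.sin(yaw),np.cos(yaw)]])
c=R@[0,0]+[.5725,.169]
print("exp",[(k,proj(k,[*c,.0963]).round(1),proj(k,[*(c+R@[.06,0]),.0603]).round(1)) for k in("scene","top")])
```

```text
scene [('plate_grip', []), ('plate_nose', [{'centre': [264.1, 214.3], 'confidence': 0.97}])]
top [('plate_grip', [{'centre': [228.3, 270.1], 'confidence': 0.73}]), ('plate_nose', [{'centre': [236.7, 238.8], 'confidence': 0.79}])]
exp [('scene', array([238. , 209.1]), array([262.9, 213.6])), ('top', array([231.4, 270.3]), array([233. , 238.8]))]
```

View pics/end.png

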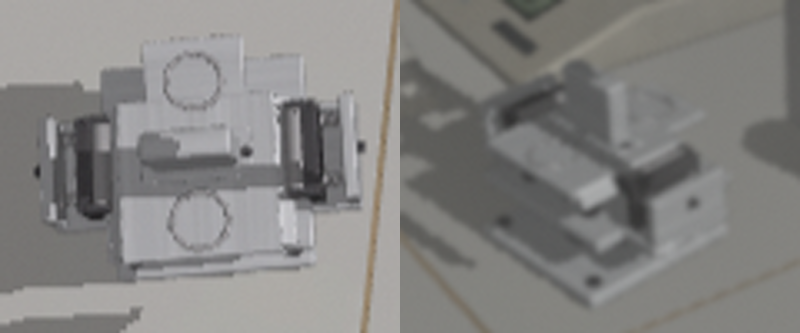

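The picture shows the plate level between both rollers, with its narrow end over the single ball and its yaw matching the deck. The hand is clear of everything.

```bash
python3 -c "
from workcell import bot; print(bot.hand_in())"
```

```text
the job is handed in; nothing more can be done
None
```

The plate is seated on the three balls the right way round and released, and the job is handed in. I judged it home from the force reversal, the stiff stop at about 9 N and the final picture; the pin and roller travel were not read directly, and I did not press again after letting go.

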